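# Close the airbox and hold its cover down for the screws

## Robot

A 7-joint arm with a two-finger parallel gripper is mounted at the origin on the work surface. World frame = base frame: x ahead of the robot, y to its left, z up, the work surface at z = 0. Lengths are in m, angles in degrees, forces in N, time in s.
With the tool pointing down it reaches from about 0.425 to 0.875 m from the base axis. Payload 4.7 kg.
Tool frame: the origin (TCP) lies between the finger pads; the fingertips stand 19 mm ahead of it and the grasp point (between the pads) is the TCP; x points along the fingers, z is the direction in which the jaws open and shut, and the axes are right-handed (so a half turn about x gives the same grasp; the last joint's range is limited). The gripper opens to 87 mm and grips with 3 to 60 N. Pads are 19 mm wide; open, the fingers measure 117 mm over their backs; the gripper's body (75 mm by 190 mm) begins 51 mm behind the grasp point.
Start: joints at [-75.625, 18.392, -4.016, 83.108, 1.295, 78.541, -3.26], TCP at [0.153, 0.632, 0.214] pointing down, gripper open.
Joint ranges: [-163.93, 163.93], [-17.29, 119.83], [-79.2, 71.16], [3.27, 140.29], [-89.18, 269.18], [5.43, 117.66], [-154.24, 154.24]. Speed limits (degrees/s): [147.25, 147.25, 180, 180, 180, 180, 180].

## Interface

Orientations are given as [roll, pitch, yaw] about the fixed x, y, z axes, in that order (R = Rz(yaw) Ry(pitch) Rx(roll)).
In Python, from cell import monitor, read_camera, camera_model, env, regions_of gives the robot as it stands. The module is installed in compiled form; this text tells all that it offers.
- The arm moves only by the tool step_arm, never from a script. Its argument "deltas" is a list of rows, each a list of 5 numbers: the gripper's target within -1 to 1 (fully open at 1, half-way at 0, shut at -1), then the shift along the tool's x, y, z in m, then the turn about the tool's x in degrees. A call has 1 to 12 rows; each row is the pose to reach, as a shift and turn from the pose commanded when the call began, along the tool's axes at that moment; what a row does not reach only later rows make up. A row lasts 1/8 s, in which the tool goes at most 62.5 mm and 10.7 degrees, less where a joint would pass 70% of its speed; a pose out of reach is approached as far as the arm can. A call with a gripper value outside its range is refused whole. The fingers move at their own pace and stop on an object; "newtons" is the grip in N (left out, the last holds). Time passes only in rows, so rows that repeat a pose let the fingers close. It gives the time, the measured TCP pose, the force and the opening at its end, in the units of the state.
- monitor.get_obs(): the state, without advancing time (a new reading comes with each control period).
- read_camera(name): name is "side" or "top" or "wrist"; returns (picture, depth): 480x640x3 uint8, red, green, blue; 480x640 float32, m along the optical axis (not along the pixel's ray), 0 where there is no reading.
- camera_model(name): a dict with "fx", "fy", "cx", "cy" (pixels), "xyz" and "attitude" of the camera in the world. Camera axes: x right, y down, z forward; pixel columns grow to the right and rows downward; lengths in m; the calibration is good to about 2 mm. A picture is of the moment at which its call begins: read the wrist's pose just before it. camera_model takes no time and is no camera call; for the wrist camera it gives the pose at the moment of the call.
- env.sign_off(): hands the job in, once; it reports no verdict.
Trained networks look in the newest picture that a camera, given by its name, has taken for a name from the list of things; names that differ only in an ending like _2 or _b are one class to them, and where a whole thing is asked for, a point or a joint stands for the part that bears it (a point fixed in the world has none). Each returns a list of dicts, best first, with "p" (0 to 1); they miss things now and then, are a little off and sometimes report something else, mostly with a low value. They report only what shows in the picture. A call takes as long as a camera call.
- regions_of(camera, thing): "pixels" (480x640 bool, what is visible of it) and "pixel" ([column, row] in pixels, amid what is visible of it).
The state is a dict: "time_s": time; "qpos": joint angles; "joint_velocities": joint speeds; "effort": joint torques, N m; "tool_pos": TCP position; "tool_rot": TCP orientation; "force": force on the tool from outside, world axes, zero at the start; "wrist_torque": the same for the moment, N m; "grip_width": finger opening in m.
Only numpy, scipy, OpenCV 4.12 (cv2) and the standard library are available. Lean on these libraries where they do the work, as an engineer would, in place of code of your own. Each camera call takes 0.05 s, during which the arm holds its last target. There are 200 camera calls.

## Task

The new filter is in, so close the airbox: take the grey cover off the blue parts tray and set it, without dropping it, into the airbox's rim with its red knob end at the airbox's steel latch socket, then turn the quarter-turn knob clockwise until the line of its slot points at the two white marks. Then press the springy screw end of the cover down flush with the rim and keep it pressed: finish while still holding it down, so that I can drive the two screws. Leave the other things on the bench where they are.

Things in the scene. Friction and masses are not known exactly. Their poses are not given: they have to be found in the camera images.
- airbox: Black plastic air-filter housing, fixed to the bench, 182 x 261 mm (its x, y), 106 mm high to the top of its round rim bead. Origin: centre of its underside; z up. Inside the bead a seat, 98 mm above the bench, takes the cover with about 4 mm play all round. Latch socket at its -y end, screw end at +y; y axis within 0.4 rad of world +y. A snout, 62 mm in diameter, sticks 40 mm out of its +x side.
- screw_seat: The screw-end half of the seat inside the airbox rim (part of the airbox, same origin and axes): its flat top, 98 mm above the bench, is what the pressed cover must bear on.
- socket (a point): Centre of the latch socket, at seat height (98 mm above the bench), 85 mm from the airbox origin along its -y: a 20 mm wide slot along the airbox's y between two steel plates; x, y, z axes as the airbox.
- screw_end (a point): Point on the airbox's long centre line at its screw end, 98 mm from its origin along +y, at the height of the rim top (106 mm above the bench), which is where the cover's upper face lies when flush.
- insert_l (a point): Brass threaded insert in the screw end of the airbox at seat height, at x -60, y +103 mm of the airbox.
- insert_r (a point): The other brass insert, at x +60, y +103 mm of the airbox.
- cover: Loose grey plastic plate 156 x 236 mm (its x, y), 8 mm thick, about 0.3 kg. Origin: centre of its underside; z up. Starts right way up across the tray, underside 50 mm above the bench, y axis within 0.5 rad of world +y. Red knob at its -y end, two screw holes and thumb pad at +y. Seated, its axes match the airbox's and its origin is over the airbox origin, 98 mm above the bench.
- grip_rib (a point): Middle of the top edge of the upright moulded rib for lifting the cover: 12 mm thick (cover y), 70 mm long (cover x), standing 26 mm above the plate's upper face, so this point is 34 mm above the plate's underside; near the centre of mass, at cover y -10 mm.
- stud (a point): Point on the knob's axis at the plate's underside, at cover y -85 mm. From here a steel stud 12 mm in diameter reaches 18 mm down; its cross pin, 7 x 34 mm and 8 mm high, is at its lower end, lies along the knob's wing, passes the socket's slot when the knob is open and grips under the socket plates when locked.
- wing (a point): Middle of the top of the red knob's wing, on the knob's axis, 36 mm above the plate's underside. The wing is 10 mm thick, 40 mm long and 21 mm high, on a disc 42 mm in diameter whose top is 15 mm above the plate's underside; a white slot line runs along its top. This point's y axis runs along the wing.
- knob (a joint): Angle of the knob in rad, clockwise from above: 0 = open, wing along the cover's y (towards the white dot); 1.571 = locked, against its stop, wing and slot line along the cover's x, pointing at the two white marks. It starts at 0 to 0.1, is held by light friction (0.05 N m) and stays where it is left; forced past its stop it twists the cover.
- thumb_pad (a point): Centre of the black round thumb pad, 28 mm in diameter, on the cover's upper face between the screw holes, at cover y +98 mm: the place to press.
- hole_l (a point): Screw hole with steel grommet, at the plate's underside, at cover x -60, y +103 mm; belongs over insert_l.
- hole_r (a point): The other screw hole, at cover x +60, y +103 mm; belongs over insert_r.
- filter (a joint): Tilt in rad of the new filter in the airbox (orange lip, pleated paper). It is tucked in low at the latch side; at the screw side its springy lip stands about 3 mm above the seat at 0 and props up the screw end of the seated cover. Grows as the lip is pressed down; about 5 to 10 N at the thumb pad brings the cover home on the hard seat.
- tray: Blue open parts tray, fixed, 140 x 222 mm (x, y), 50 mm high, walls 5 mm; origin: centre of its underside. The cover lies across its walls with the stud hanging inside.
- old_filter: Dirty old filter lying on the bench, 110 x 155 x 42 mm, origin under its centre. Bystander.
- screw_dish: Steel dish with the two brass screws, 90 mm in diameter, 22 mm high, origin under its centre. Bystander.
- screwdriver: Screwdriver lying on the bench, 200 mm long, along its x. Bystander.
- spray_bottle: Blue spray bottle with red head, 72 mm in diameter, 190 mm high, origin under its centre. Bystander.

How it is judged:
By the outcome, as a careful person would: the job done as asked, in the order asked, and still so for the second after the job is handed in, while the arm keeps its last pose, push and grip.
It also fails if it takes over 66 s, if anything falls off the work surface, if the arm or the gripper's body presses on something with over 40 N, if the wrist force passes 120 N, or if a joint passes its speed limit or range.

## Working session

There is one attempt and no reset: what is moved stays moved. The work goes in short steps, Python scripts to look and compute and a tool call to move; the robot and the scene stay as the last step left them, time stands still between calls to the robot, and variables do not carry over. Pictures are saved under pics/ and viewed, about 8 in all and at most 12, crops included, and the job is handed in when it is done.

Besides the shell and the picture viewer there is one more tool, called after "Call:" as a command line: name --pt "numbers of a row" for each row, then --argument value for the rest. step_arm: Moves the arm, as the interface text tells. Its arguments: {"type":"object","properties":{"deltas":{"type":"array"},"newtons":{"type":"number"}},"required":["deltas"]}

```bash
mkdir -p pics; cat > h.py <<'E'
import numpy as np, cv2
from cell import monitor, read_camera, camera_model, env, regions_of
from scipy.spatial.transform import Rotation as R
def cam(n):
    m=camera_model(n); a=np.array(m["attitude"],float)
    if a.shape==(3,3): M=a
    elif a.size==4: M=None
    else: M=R.from_euler('xyz',a.ravel(),degrees=True).as_matrix()
    return m,M
def pts(n,d,us,vs,z=None):
    m,M=cam(n); us=np.asarray(us,float);vs=np.asarray(vs,float)
    r=np.stack([(us-m["cx"])/m["fx"],(vs-m["cy"])/m["fy"],np.ones_like(us)],-1)
    if z is None: return (r*np.asarray(d)[...,None])@M.T+np.array(m["xyz"])
    w=r@M.T; o=np.array(m["xyz"]); return o+w*((z-o[2])/w[...,2])[...,None]
def shot(n,f=None):
    p,d=read_camera(n)
    if f: cv2.imwrite('pics/'+f,p[:,:,::-1])
    return p,d
E
python3 - <<'E'
from h import *
o=monitor.get_obs(); print(o)
for n in("top","side","wrist"): print(n,camera_model(n))
p,d=shot("top","top1.png"); np.save('top1.npy',d)
for t in("airbox","cover","wing","thumb_pad","grip_rib","tray","filter","socket","hole_l","hole_r","stud","insert_l","spray_bottle","old_filter","screwdriver","screw_dish"):
    for r in regions_of("top",t)[:2]:
        v,u=np.nonzero(r["pixels"]); k=d[v,u]>0
        w=pts("top",d[v,u][k],u[k],v[k])
        print(t,round(r["p"],2),np.round(r["pixel"]),len(u),np.round(np.median(w,0),3),np.round(w.min(0),3),np.round(w.max(0),3))
E
```

```text
{'time_s': 0.0, 'qpos': array([-75.62445918,  18.43936618,  -4.01627706,  83.1740114 ,
         1.2961391 ,  78.54010396,  -3.25922573]), 'joint_velocities': array([ 0.01844665, -0.02712205, -0.02128408,  0.07175169, -0.02425022,
       -0.01567875, -0.0473283 ]), 'effort': array([ 2.49964833e-04, -4.91278660e+01, -4.03638314e-01, -3.12526023e+01,
       -6.38427841e-02,  4.36007779e-02,  1.70398771e-04]), 'tool_pos': array([0.15240415, 0.63130619, 0.21326596]), 'tool_rot': array([-176.5347184 ,   89.89162807, -100.09882013]), 'force': array([-0.43493825,  0.30013946,  0.6574921 ]), 'wrist_torque': array([-0.01858486, -0.00295342, -0.02210347]), 'grip_width': 0.08683628761456115}
top {'fx': 454.30925486535784, 'fy': 454.30925486535784, 'cx': 323.2994240651252, 'cy': 246.08164025824945, 'xyz': array([0.37388235, 0.0139891 , 1.26752217]), 'attitude': array([-170.73116229,   -0.77683051,  -91.01554605])}
side {'fx': 445.68996190333695, 'fy': 445.68996190333695, 'cx': 316.28930579988753, 'cy': 230.20793570172617, 'xyz': array([-0.11863273, -0.72422371,  1.13313725]), 'attitude': array([-
[... 1603 characters left out ...]
 0.091]
insert_l 0.56 [245. 250.] 7591 [0.557 0.198 0.099] [ 0.438  0.049 -0.002] [0.705 0.361 0.114]
spray_bottle 0.6 [305. 170.] 872 [0.756 0.042 0.118] [ 0.727  0.007 -0.004] [0.847 0.083 0.195]
old_filter 0.97 [492. 227.] 2207 [ 0.608 -0.474  0.041] [ 0.537 -0.535  0.003] [ 0.691 -0.425  0.05 ]
screwdriver 0.75 [499. 335.] 487 [ 0.329 -0.477  0.022] [ 0.273 -0.502 -0.003] [ 0.47  -0.466  0.031]
screwdriver 0.5 [398. 273.] 5107 [ 0.498 -0.205  0.059] [ 0.408 -0.333 -0.004] [ 0.602 -0.08   0.091]
screw_dish 0.92 [142. 338.] 895 [0.335 0.491 0.007] [ 0.294  0.44  -0.004] [0.378 0.539 0.031]
screw_dish 0.53 [402. 274.] 5178 [ 0.498 -0.206  0.059] [ 0.408 -0.348 -0.004] [ 0.602 -0.08   0.091]
```

```bash
python3 - <<'E'
from h import *
p=cv2.imread('pics/top1.png'); d=np.load('top1.npy')
cv2.imwrite('pics/v1.png',cv2.resize(p[160:400,170:520],None,fx=2.28,fy=2.28,interpolation=cv2.INTER_CUBIC))
V,U=np.mgrid[:480,:640]; W=pts("top",d,U,V)
def rect(mask,z,tag):
    n,l,s,c=cv2.connectedComponentsWithStats(mask.astype(np.uint8)); i=1+np.argmax(s[1:,4])
    v,u=np.nonzero(l==i); w=W[v,u,:2].astype(np.float32)
    r=cv2.minAreaRect(w); print(tag,len(u),r, np.round(np.median(W[v,u],0),4))
x,y,z=W[...,0],W[...,1],W[...,2]; ok=d>0
c=ok&(x>.38)&(x<.63)&(y>-.37)&(y<-.05)
rect(c&(z>.053)&(z<.064),0,'cover plate')
rect(c&(z>.075)&(z<.1),0,'rib')
rect(c&(z>.08)&(y<-.26),0,'wing')
a=ok&(x>.4)&(x<.7)&(y>.03)&(y<.4)
rect(a&(z>.09)&(z<.12),0,'airbox')
rect(a&(z>.104)&(z<.12),0,'bead')
E
```

```text
cover plate 4624 ((0.5002225637435913, -0.20580163598060608), (0.2366594672203064, 0.15683896839618683), 81.71434783935547) [ 0.5007 -0.1977  0.0588]
rib 132 ((0.4981740117073059, -0.21523962914943695), (0.01243731938302517, 0.06853529810905457), 81.32106018066406) [ 0.498  -0.2144  0.0839]
wing 60 ((0.4875048100948334, -0.28986185789108276), (0.0405123308300972, 0.010560899041593075), 78.447998046875) [ 0.4877 -0.2884  0.0866]
airbox 5871 ((0.5565317273139954, 0.19472531974315643), (0.26119962334632874, 0.19061562418937683), 77.28179931640625) [0.5562 0.1958 0.1002]
bead 895 ((0.5553524494171143, 0.19500479102134705), (0.26063743233680725, 0.1816614866256714), 77.27197265625) [0.5453 0.2015 0.1066]
```

View pics/v1.png

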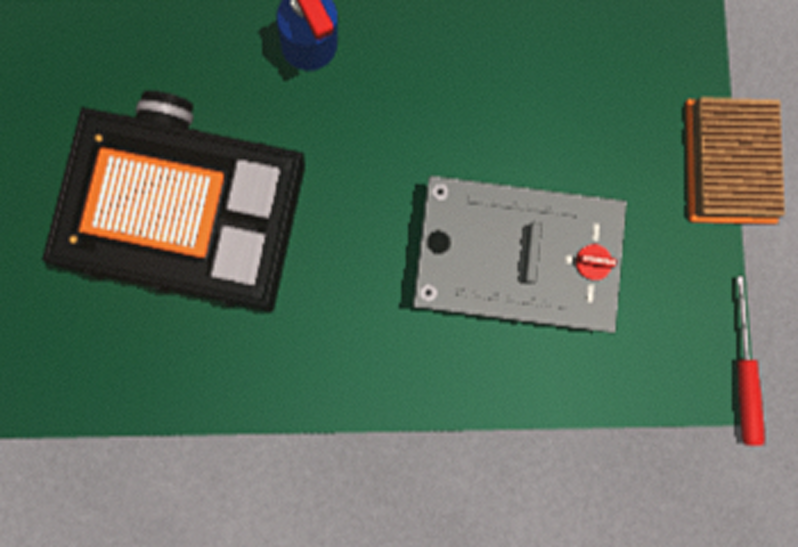

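```bash
cat >> h.py <<'E'
def tool():
    o=monitor.get_obs(); return o,np.array(o["tool_pos"]),R.from_euler('xyz',o["tool_rot"],degrees=True).as_matrix()
def go(P,h=None):
    "tool-axis shift to world P; turn so that tool z heading is h or h+180"
    o,p,T=tool(); cur=np.degrees(np.arctan2(T[1,2],T[0,2]))
    t=None if h is None else (-(h-cur)+180)%360-180   # tool x down: + turn = cw
    print('q',np.round(o["qpos"],1),'pos',np.round(p,4),'heading',round(cur,2),'tilt',np.round(T[:,0],4))
    print('shift',np.round(T.T@(np.array(P)-p),4),'turn',t, 'F',np.round(o["force"],1),'w',round(o["grip_width"],4),'t',o["time_s"])
E
python3 - <<'E'
from h import *
go([.5,.15,.33],81.7); go([.4988,-.2157,.20],81.7)
E
```

```text
q [-75.6  18.4  -4.   83.1   1.3  78.5  -3.3] pos [0.1525 0.6319 0.2144] heading 76.44 tilt [ 1.e-04  1.e-04 -1.e+00]
shift [-0.1156 -0.4508 -0.3869] turn -5.264280731092583 F [0.1 0.4 0.8] w 0.0868 t 0.85
q [-75.6  18.4  -4.   83.1   1.3  78.5  -3.3] pos [0.1525 0.6319 0.2144] heading 76.44 tilt [ 1.e-04  1.e-04 -1.e+00]
shift [ 0.0143 -0.5354 -0.7427] turn -5.264280731092583 F [0.1 0.4 0.8] w 0.0868 t 0.85
```

Call:
step_arm --pt "-0.1 -0.0116 -0.045 -0.0387 0" --pt "-0.1 -0.0231 -0.09 -0.0774 -0.5" --pt "-0.1 -0.0347 -0.135 -0.116 -1" --pt "-0.1 -0.0462 -0.18 -0.155 -2" --pt "-0.1 -0.058 -0.225 -0.193 -3" --pt "-0.1 -0.069 -0.27 -0.232 -4" --pt "-0.1 -0.081 -0.315 -0.271 -5" --pt "-0.1 -0.0925 -0.36 -0.31 -5.3" --pt "-0.1 -0.104 -0.405 -0.348 -5.3" --pt "-0.1 -0.1156 -0.4508 -0.387 -5.3" --pt "-0.1 -0.1156 -0.4508 -0.387 -5.3" --pt "-0.1 -0.1156 -0.4508 -0.387 -5.3" --newtons 50

```text
time_s: 2.35
tool_pos: [0.4996, 0.1505, 0.3299]
tool_rot: [37.0, 89.9, 118.7]
force: [-0.4, 0.4, -0.2]
grip_width: 0.0392
```

```bash
cat >> h.py <<'E'
def rect(W,mask,tag):
    n,l,s,c=cv2.connectedComponentsWithStats(mask.astype(np.uint8)); i=1+np.argmax(s[1:,4])
    v,u=np.nonzero(l==i); r=cv2.minAreaRect(W[v,u,:2].astype(np.float32))
    print(tag,len(u),np.round(r[0],4),np.round(r[1],4),round(r[2],2),'medz',np.round(np.median(W[v,u,2]),4))
def cloud(n,f=None):
    m=cam(n); p,d=shot(n,f); V,U=np.mgrid[:480,:640]
    W=pts(n,d,U,V); W[d<=0]=9; return p,W
E
python3 - <<'E'
from h import *
p,W=cloud("wrist","w1.png"); x,y,z=np.moveaxis(W,-1,0)
a=(x>.4)&(x<.7)&(y>.03)&(y<.4)
for lo in(.09,.102,.104): rect(W,a&(z>lo)&(z<.12),'airbox')
c=(x>.38)&(x<.63)&(y>-.37)&(y<-.05)
rect(W,c&(z>.053)&(z<.064),'plate'); rect(W,c&(z>.075)&(z<.1)&(y>-.25),'rib')
go([.4988,-.2157,.20],81.7)
E
```

```text
airbox 27213 [0.5544 0.1979] [0.2612 0.1813] 77.44 medz 0.0975
airbox 3642 [0.5498 0.1989] [0.26   0.1716] 77.5 medz 0.104
airbox 1723 [0.5413 0.2006] [0.2584 0.1533] 77.41 medz 0.1046
plate 14767 [ 0.5037 -0.1784] [0.1875 0.1553] 81.71 medz 0.0564
rib 763 [ 0.4988 -0.212 ] [0.0143 0.069 ] 81.76 medz 0.0814
q [-43.    0.3  23.5  90.9  -0.2  88.8  62.3] pos [0.4992 0.1513 0.3296] heading 81.85 tilt [-8.e-04  6.e-04 -1.e+00]
shift [ 0.1294 -0.0518 -0.3634] turn 0.150592217980261 F [-0.1  0.3  0.3] w 0.0391 t 2.4
```

```bash
python3 - <<'E'
from h import *
go([.4985,-.214,.140],81.7);go([.4985,-.214,.080],81.7)
E
```

```text
q [-43.    0.3  23.5  90.9  -0.2  88.8  62.3] pos [0.4992 0.1513 0.3296] heading 81.85 tilt [-8.e-04  6.e-04 -1.e+00]
shift [ 0.1894 -0.0513 -0.3618] turn 0.150592217980261 F [-0.1  0.3  0.3] w 0.0391 t 2.4
q [-43.    0.3  23.5  90.9  -0.2  88.8  62.3] pos [0.4992 0.1513 0.3296] heading 81.85 tilt [-8.e-04  6.e-04 -1.e+00]
shift [ 0.2494 -0.0513 -0.3618] turn 0.150592217980261 F [-0.1  0.3  0.3] w 0.0391 t 2.4
```

Call:
step_arm --pt "-0.1 0.0 -0.007 -0.052 0" --pt "-0.1 0.0 -0.0145 -0.104 0" --pt "-0.1 0.04 -0.022 -0.156 0" --pt "-0.1 0.07 -0.029 -0.208 0" --pt "-0.1 0.1 -0.037 -0.26 0" --pt "-0.1 0.13 -0.044 -0.312 0" --pt "-0.1 0.16 -0.0513 -0.362 0" --pt "-0.1 0.189 -0.0513 -0.362 0" --pt "-0.1 0.189 -0.0513 -0.362 0" --pt "-0.1 0.189 -0.0513 -0.362 0"

```text
time_s: 3.65
tool_pos: [0.4997, -0.214, 0.1417]
tool_rot: [-57.1, 89.9, 24.8]
force: [0.6, -0.0, 0.2]
grip_width: 0.039
```

```bash
python3 - <<'E'
from h import *
p,W=cloud("wrist","w2.png"); x,y,z=np.moveaxis(W,-1,0)
c=(x>.38)&(x<.63)&(y>-.37)&(y<-.05)
rect(W,c&(z>.05)&(z<.064),'plate'); rect(W,c&(z>.072)&(z<.09)&(y>-.25),'rib')
go([.4985,-.214,.080],81.7)
E
```

```text
plate 54746 [ 0.5012 -0.2048] [0.2363 0.156 ] 81.73 medz 0.0573
rib 1824 [ 0.4992 -0.2146] [0.0118 0.0692] 81.59 medz 0.0829
q [-20.5   9.9  45.4 105.2  -7.7  67.9 109.2] pos [ 0.5001 -0.2143  0.1422] heading 81.91 tilt [ 2.1e-03  3.0e-04 -1.0e+00]
shift [0.0622 0.0017 0.    ] turn 0.2091253010712535 F [-0.5  0.3  0.2] w 0.0393 t 3.7
```

View pics/w2.png

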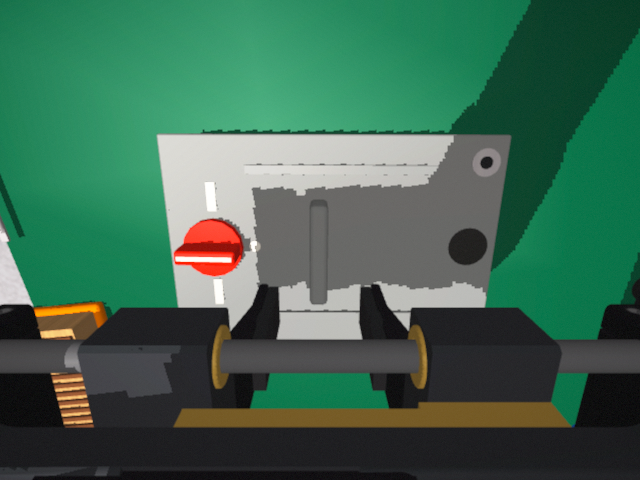

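Call:
step_arm --pt "-0.1 0.03 0.001 0 0.2" --pt "-0.1 0.055 0.001 0 0.2" --pt "-0.1 0.0615 0.001 0 0.2" --pt "-1 0.0615 0.001 0 0.2" --pt "-1 0.0615 0.001 0 0.2" --pt "-1 0.0615 0.001 0 0.2" --pt "-1 0.0615 0.001 0 0.2" --pt "-1 0.0615 0.001 0 0.2" --newtons 50

```text
time_s: 4.7
tool_pos: [0.4978, -0.2156, 0.0796]
tool_rot: [-72.0, 90.0, 9.5]
force: [-0.2, 0.5, 0.5]
grip_width: 0.002
```

```bash
python3 - <<'E'
from h import *
p,d=shot("side","s1.png"); p2,d2=shot("wrist"); 
cv2.imwrite('pics/v3.png',np.hstack([cv2.resize(p[200:400,300:500],(480,480),interpolation=2),p2[:,:,:][:, 150:470]])[:,:,::-1])
go([.4985,-.214,.080],81.7)
E
```

```text
q [-18.7  14.4  44.6 109.  -11.5  61.1 112.1] pos [ 0.4977 -0.2156  0.0795] heading 81.53 tilt [ 1.e-04  1.e-04 -1.e+00]
shift [-0.0005 -0.0006  0.0017] turn -0.16935036617027777 F [ 0.  -0.6 -0.5] w 0.0008 t 4.8
```

View pics/v3.png

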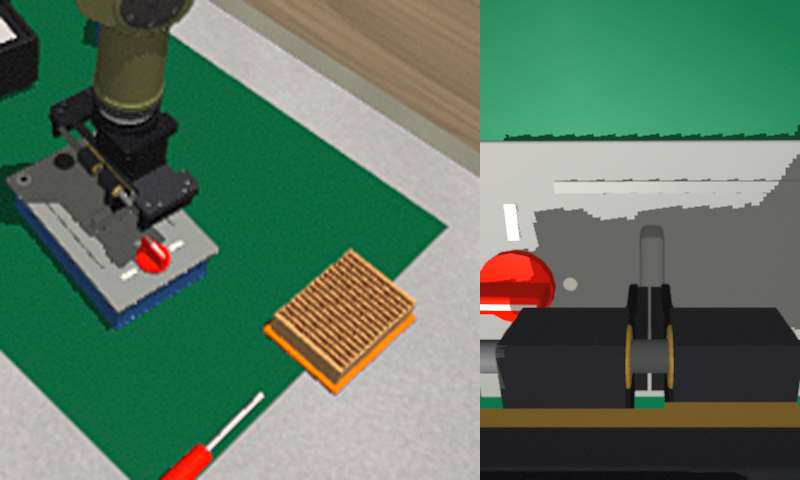

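Call:
step_arm --pt "-1 -0.004 0 0 0" --pt "-1 -0.008 0 0 0" --pt "-1 -0.012 0 0 0" --pt "-1 -0.012 0 0 0"

```text
time_s: 5.3
tool_pos: [0.498, -0.2156, 0.0919]
tool_rot: [-81.2, 89.9, 0.3]
force: [0.3, 1.0, -0.3]
grip_width: 0.0003
```

```bash
python3 - <<'E'
from h import *
p,W=cloud("wrist","w3.png"); x,y,z=np.moveaxis(W,-1,0)
cv2.imwrite('pics/v4.png',cv2.resize(p[180:440,190:500],None,fx=2.3,fy=2.3,interpolation=cv2.INTER_CUBIC)[:,:,::-1])
c=(x>.38)&(x<.63)&(y>-.37)&(y<-.05)
rect(W,c&(z>.05)&(z<.076),'plate')
go([.4985,-.214,.080],81.7)
E
```

```text
plate 68416 [ 0.4843 -0.2019] [0.2364 0.1227] 81.6 medz 0.0567
q [-19.1  13.5  44.8 108.4 -10.7  62.4 111.5] pos [ 0.4979 -0.2156  0.0917] heading 81.54 tilt [ 6.e-04  1.e-04 -1.e+00]
shift [ 0.0117 -0.0004  0.0016] turn -0.16337419821684307 F [ 0.4 -0.3 -1. ] w 0.0005 t 5.35
```

View pics/v4.png

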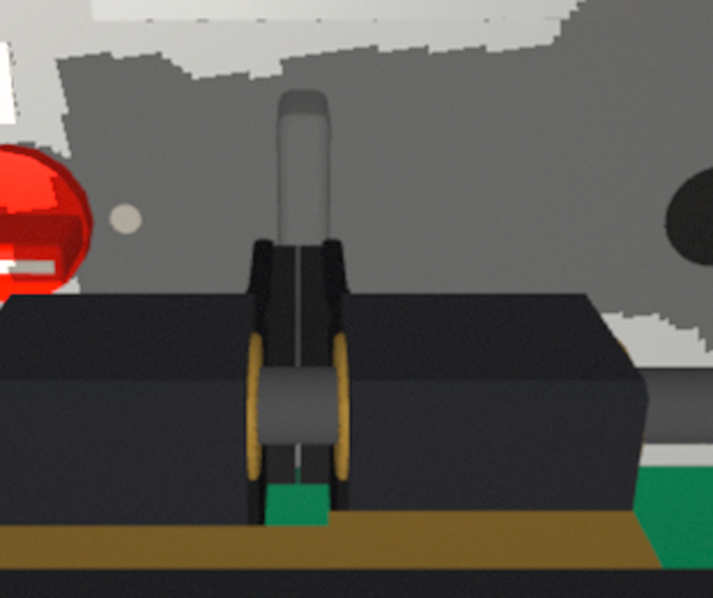

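```bash
python3 - <<'E'
from h import *
p,W=cloud("wrist"); x,y,z=np.moveaxis(W,-1,0)
for r in range(215,345,6): print(r,np.round(W[r,316],3),np.round(W[r,323],3), p[r,316])
p,W=cloud("top"); x,y,z=np.moveaxis(W,-1,0)
c=(x>.38)&(x<.63)&(y>-.37)&(y<-.05)
rect(W,c&(z>.053)&(z<.064),'plate top')
E
```

```text
215 [ 0.463 -0.212  0.057] [ 0.464 -0.208  0.057] [103 103 101]
221 [ 0.464 -0.212  0.066] [ 0.465 -0.209  0.066] [76 74 74]
227 [ 0.464 -0.212  0.078] [ 0.465 -0.209  0.077] [78 78 76]
233 [ 0.466 -0.213  0.082] [ 0.467 -0.209  0.082] [101 101 100]
239 [9. 9. 9.] [ 0.47  -0.21   0.083] [104 104 104]
245 [ 0.472 -0.214  0.083] [ 0.473 -0.21   0.084] [104 103 102]
251 [ 0.475 -0.214  0.084] [ 0.476 -0.211  0.083] [103 104 102]
257 [ 0.479 -0.215  0.082] [ 0.479 -0.211  0.083] [104 104 102]
263 [ 0.482 -0.215  0.083] [ 0.482 -0.211  0.084] [104 103 102]
269 [ 0.486 -0.216  0.081] [ 0.486 -0.212  0.083] [104 105 103]
275 [ 0.489 -0.216  0.083] [ 0.489 -0.212  0.082] [104 104 101]
281 [ 0.492 -0.217  0.083] [ 0.492 -0.213  0.083] [103 104 102]
287 [ 0.488 -0.216  0.1  ] [ 0.488 -0.213  0.099] [38 39 39]
293 [ 0.488 -0.216  0.106] [ 0.489 -0.213  0.105] [27 28 28]
299 [ 0.488 -0.216  0.112] [ 0.489 -0.213  0.111] [28 29 28]
305 [ 0.488 -0.216  0.118] [ 0.488 -0.213  0.119] [26 27 29]
311 [ 0.488 -0.216  0.124] [ 0.488 -0.213  0.124] [28 27 31]
317 [ 0.488 -0.216  0.129] [ 0.488 -0.213  0.128] [28 27 28]
323 [ 0.487 -0.216  0.134] [ 0.489 -0.213  0.132] [30 29 31]
329 [ 0.487 -0.215  0.139] [ 0.488 -0.213  0.137] [28 26 27]
335 [ 0.488 -0.216  0.142] [ 0.488 -0.213  0.142] [26 27 28]
341 [ 0.465 -0.212  0.182] [ 0.465 -0.21   0.182] [58 58 58]
plate top 1896 [ 0.5061 -0.1649] [0.1537 0.1565] 81.5 medz 0.0587
```

Call:
step_arm --pt "-0.1 -0.02 0 0 0" --pt "-0.1 -0.03 0 0 0" --pt "-0.1 -0.03 0 0 0" --pt "-0.1 -0.03 0 0 0"

```text
time_s: 5.95
tool_pos: [0.4974, -0.2153, 0.1209]
tool_rot: [70.5, 90.0, 152.0]
force: [0.1, -0.2, -0.3]
grip_width: 0.0324
```

```bash
python3 - <<'E'
from h import *
o,t,T=tool(); print(t)
for n in("wrist","top","side"):
    p,W=cloud(n,n+"5.png"); x,y,z=np.moveaxis(W,-1,0)
    L=(W-t)@T   # tool frame: x down
    m=(np.abs(L[...,1])<.02)&(np.abs(L[...,2])<.05)&(L[...,0]>-.08)&(z>.093)&(z<2)
    q=L[m]
    if len(q):
        h,e=np.histogram(q[:,0],np.arange(-.08,.04,.005)); print(n,dict(zip(np.round(e[:-1]*1000),h)))
        print(n,'lowest',np.percentile(q[:,0],[99,99.8]),'y',np.percentile(q[:,1],[1,50,99]),'z',np.percentile(q[:,2],[1,25,50,75,99]))
E
```

```text
[ 0.49738018 -0.21528382  0.12090804]
wrist {np.float64(-80.0): np.int64(279), np.float64(-75.0): np.int64(240), np.float64(-70.0): np.int64(212), np.float64(-65.0): np.int64(186), np.float64(-60.0): np.int64(557), np.float64(-55.0): np.int64(426), np.float64(-50.0): np.int64(519), np.float64(-45.0): np.int64(411), np.float64(-40.0): np.int64(344), np.float64(-35.0): np.int64(463), np.float64(-30.0): np.int64(319), np.float64(-25.0): np.int64(320), np.float64(-20.0): np.int64(277), np.float64(-15.0): np.int64(260), np.float64(-10.0): np.int64(163), np.float64(-5.0): np.int64(0), np.float64(0.0): np.int64(0), np.float64(5.0): np.int64(0), np.float64(10.0): np.int64(0), np.float64(15.0): np.int64(0), np.float64(20.0): np.int64(0), np.float64(25.0): np.int64(0), np.float64(30.0): np.int64(0)}
wrist lowest [-0.00779563 -0.00648573] y [-0.00936417  0.00971009  0.01230789] z [-0.02729292 -0.02111366  0.01588222  0.02061716  0.026905  ]
side {np.float64(-80.0): np.int64(2), np.float64(-75.0): np.int64(3), np.float64(-70.0): np.int64(5), np.float64(-65.0): np.int64(1), np.float64(-60.0): np.int64(5), np.float64(-55.0): np.int64(3), np.float64(-50.0): np.int64(5), np.float64(-45.0): np.int64(9), np.float64(-40.0): np.int64(9), np.float64(-35.0): np.int64(8), np.float64(-30.0): np.int64(10), np.float64(-25.0): np.int64(11), np.float64(-20.0): np.int64(9), np.float64(-15.0): np.int64(13), np.float64(-10.0): np.int64(5), np.float64(-5.0): np.int64(0), np.float64(0.0): np.int64(0), np.float64(5.0): np.int64(0), np.float64(10.0): np.int64(0), np.float64(15.0): np.int64(0), np.float64(20.0): np.int64(0), np.float64(25.0): np.int64(0), np.float64(30.0): np.int64(0)}
side lowest [-0.00748105 -0.00632526] y [-0.00962503  0.00561157  0.00971559] z [-0.03306867 -0.02835291  0.0166396   0.02033183  0.02814992]
```

The fingertips are really about 6.5 mm behind the reported TCP, not 19 mm ahead. Two cameras agree on this, so I'll plan with the measured value.

Call:
step_arm --pt "-0.1 0.03 0 0 0" --pt "-0.1 0.055 0 0 0" --pt "-0.1 0.0655 0 0 0" --pt "-0.1 0.0655 0 0 0" --pt "-1 0.0655 0 0 0" --pt "-1 0.0655 0 0 0" --pt "-1 0.0655 0 0 0" --pt "-1 0.0655 0 0 0" --newtons 50

```text
time_s: 7.1
tool_pos: [0.4981, -0.2152, 0.0564]
tool_rot: [-48.1, 89.9, 33.5]
force: [-0.6, 1.1, 2.8]
grip_width: 0.0117
```

Call:
step_arm --pt "-1 -0.005 0 0 0" --pt "-1 -0.015 0 0 0" --pt "-1 -0.03 0 0 0" --pt "-1 -0.05 0 0 0" --pt "-1 -0.07 0 0 0" --pt "-1 -0.09 0 0 0" --pt "-1 -0.11 0 0 0" --pt "-1 -0.12 0 0 0" --pt "-1 -0.12 0 0 0"

```text
time_s: 8.22
tool_pos: [0.4981, -0.2157, 0.1768]
tool_rot: [-82.5, 89.9, -1.0]
force: [-0.8, 0.4, -2.1]
grip_width: 0.0117
```

```bash
python3 - <<'E'
from h import *
p,W=cloud("wrist","w6.png"); x,y,z=np.moveaxis(W,-1,0)
c=(x>.38)&(x<.63)&(y>-.37)&(y<-.05)
rect(W,c&(z>.16)&(z<.19),'plate')
m=c&(z>.16)&(z<.19); A=np.c_[x[m],y[m],np.ones(m.sum())]; print(np.linalg.lstsq(A,z[m],rcond=None)[0])
# target: rib point over airbox: y=-10mm (airbox c from wrist/top mean)
h=np.radians(77.4); c=np.array([.5549,.1965])-.010*np.array([np.cos(h),np.sin(h)]); print(c)
go([*c,.18],77.4)
E
```

```text
plate 82407 [ 0.4729 -0.2017] [0.2369 0.1006] 81.49 medz 0.1765
[ 0.00571306 -0.00499845  0.17324861]
[0.55271857 0.18674083]
q [-21.6   7.8  46.1 103.   -5.9  71.7 107.7] pos [ 0.4976 -0.2155  0.176 ] heading 81.53 tilt [ 3.e-04  2.e-04 -1.e+00]
shift [-0.0039  0.0047  0.406 ] turn 4.131251786691195 F [ 0.7 -0.  -2.1] w 0.0118 t 8.275
```

Call:
step_arm --pt "-1 0 0 0.02 0" --pt "-1 0 0.001 0.06 0.5" --pt "-1 0 0.001 0.105 1" --pt "-1 0 0.002 0.15 1.5" --pt "-1 0 0.002 0.195 2" --pt "-1 0 0.003 0.24 2.5" --pt "-1 0 0.003 0.285 3" --pt "-1 0 0.004 0.33 3.5" --pt "-1 0 0.0045 0.37 4" --pt "-1 0 0.0047 0.395 4.1" --pt "-1 0 0.0047 0.406 4.1" --pt "-1 0 0.0047 0.406 4.1"

```text
time_s: 9.78
tool_pos: [0.5528, 0.186, 0.1756]
tool_rot: [169.0, 89.9, -113.6]
force: [-1.1, -0.6, -2.8]
grip_width: 0.0117
```

```bash
python3 - <<'E'
from h import *
o,t,T=tool()
for n in("wrist","top"):
    p,W=cloud(n,n+"7.png"); x,y,z=np.moveaxis(W,-1,0)
    m=(x>.4)&(x<.72)&(y>.0)&(y<.4)&(z>.15)&(z<.19)
    rect(W,m,n+' plate')
    m2=(x>.4)&(x<.72)&(y>.0)&(y<.4)&(z>.095)&(z<.115); rect(W,m2,n+' airbox')
    v,u=np.nonzero(m&(x<.72)); A=np.c_[x[m]-.555,y[m]-.19,np.ones(m.sum())]; print(np.linalg.lstsq(A,z[m],rcond=None)[0])
    g=p.astype(int); red=(g[...,0]>120)&(g[...,1]<60)&(g[...,2]<60)&(z<.25)&(y<.25)&(x<.68)&(y>0)
    rect(W,red,n+' red'); rect(W,red&(z>(.199)),n+' wing')
p=cv2.imread('pics/wrist7.png');q=cv2.imread('pics/top7.png')[160:340,160:340]
cv2.imwrite('pics/v7.png',np.hstack([cv2.resize(q,(400,400)),cv2.resize(p,(400,300))[:, :] if 0 else cv2.copyMakeBorder(cv2.resize(p,(400,300)),0,100,0,0,0)]))
go([.5527,.1867,.18],77.4)
E
```

```text
wrist plate 82424 [0.5294 0.2005] [0.2374 0.1005] 77.33 medz 0.1763
wrist airbox 11138 [0.4753 0.214 ] [0.2614 0.0159] 77.35 medz 0.1028
[ 0.00471292 -0.0072785   0.17695269]
wrist red 3943 [0.5275 0.1148] [0.0409 0.0211] 74.84 medz 0.1844
wrist wing 750 [0.5332 0.1061] [0.0271 0.005 ] 75.98 medz 0.2033
top plate 1503 [0.5451 0.143 ] [0.1339 0.1567] 77.41 medz 0.1785
top airbox 649 [0.5365 0.1125] [0.092  0.1815] 77.03 medz 0.103
[-0.00021616 -0.00090536  0.17853264]
top red 34 [0.5351 0.0962] [0.0117 0.0329] 77.59 medz 0.1875
top wing 5 [0.5306 0.0954] [0.0074 0.0025] 86.4 medz 0.2074
q [-46.4  12.2  29.1  97.   -6.1  72.4  61.3] pos [0.553  0.1845 0.1759] heading 77.29 tilt [-1.0e-04 -1.1e-03 -1.0e+00]
shift [-0.0041  0.0008  0.0021] turn -0.11128556035458814 F [-0.2 -1.2 -2.7] w 0.0118 t 9.875
```

View pics/v7.png

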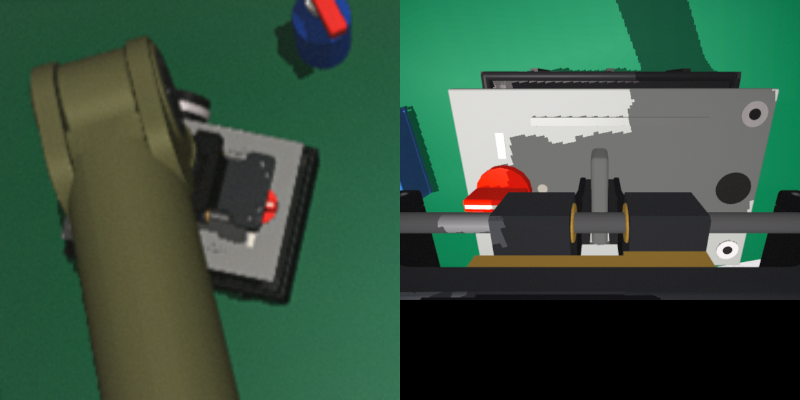

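Call:
step_arm --pt "-1 0.0 0.0012 0.0014 0" --pt "-1 0.01 0.0012 0.0014 0" --pt "-1 0.02 0.0012 0.0014 0" --pt "-1 0.03 0.0012 0.0014 0" --pt "-1 0.038 0.0012 0.0014 0" --pt "-1 0.044 0.0012 0.0014 0" --pt "-1 0.05 0.0012 0.0014 0" --pt "-1 0.054 0.0012 0.0014 0" --pt "-1 0.058 0.0012 0.0014 0" --pt "-1 0.058 0.0012 0.0014 0"

```text
time_s: 11.12
tool_pos: [0.5518, 0.1883, 0.1177]
tool_rot: [126.5, 90.0, -156.0]
force: [-0.4, -0.1, -2.5]
grip_width: 0.0116
```

```bash
python3 - <<'E'
from h import *
p,W=cloud("wrist","w8.png"); x,y,z=np.moveaxis(W,-1,0)
b=(x>.4)&(x<.72)&(y>.0)&(y<.4)
rect(W,b&(z>.113)&(z<.126),'plate'); rect(W,b&(z>.09)&(z<.1085),'airbox')
g=p.astype(int); grey=b&(z<.125)&(z>.1)&(g.min(-1)>85)&(np.ptp(g,axis=-1)<20); rect(W,grey,'grey')
p,W=cloud("top","t8.png"); x,y,z=np.moveaxis(W,-1,0);b=(x>.4)&(x<.72)&(y>.0)&(y<.4)
rect(W,b&(z>.113)&(z<.126),'top plate'); rect(W,b&(z>.09)&(z<.1085),'top airbox')
go([.5527,.1867,.18],77.4)
E
```

```text
plate 80865 [0.5282 0.2036] [0.2366 0.1003] 77.45 medz 0.1185
airbox 15944 [0.517  0.2056] [0.2631 0.1066] 78.45 medz 0.104
grey 76179 [0.5248 0.2026] [0.2516 0.1054] 77.13 medz 0.1185
top plate 1352 [0.5436 0.1449] [0.1309 0.1565] 77.61 medz 0.1205
top airbox 722 [0.5418 0.1422] [0.1524 0.186 ] 77.5 medz 0.1037
q [-46.   15.   28.5 100.8  -7.8  66.1  62.3] pos [0.5521 0.1884 0.1181] heading 77.43 tilt [ 3.e-04  2.e-04 -1.e+00]
shift [-0.0619 -0.001  -0.0015] turn 0.030402264961253422 F [-0.4 -0.8 -2.1] w 0.0117 t 11.225
```

View pics/w8.png

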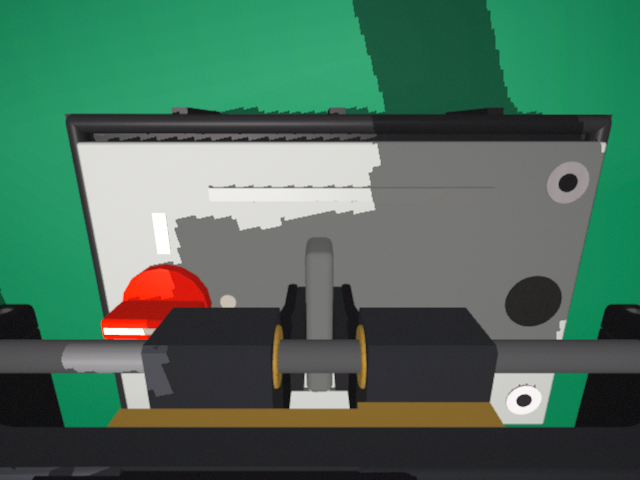

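Call:
step_arm --pt "-1 0.003 0 -0.0004 0" --pt "-1 0.006 0 -0.0004 0" --pt "-1 0.008 0 -0.0004 0" --pt "-1 0.009 0 -0.0004 0" --pt "-1 0.01 0 -0.0004 0" --pt "-1 0.01 0 -0.0004 0"

```text
time_s: 11.98
tool_pos: [0.5519, 0.188, 0.108]
tool_rot: [-44.5, 90.0, 32.9]
force: [0.0, 0.1, -2.2]
grip_width: 0.0118
```

Call:
step_arm --pt "-1 0.001 0 0 0" --pt "-1 0.002 0 0 0" --pt "-1 0.0025 0 0 0" --pt "-1 0.003 0 0 0" --pt "-1 0.003 0 0 0"

```text
time_s: 12.6
tool_pos: [0.5521, 0.1879, 0.1054]
tool_rot: [-54.2, 90.0, 23.2]
force: [-2.1, -1.6, 2.5]
grip_width: 0.0115
```

Call:
step_arm --pt "-1 0.0005 0 0 0" --pt "-1 0.001 0 0 0" --pt "-1 0.001 0 0 0"

```text
time_s: 12.98
tool_pos: [0.5522, 0.188, 0.1048]
tool_rot: [-49.9, 90.0, 27.5]
force: [-2.6, -2.1, 6.9]
grip_width: 0.0113
```

```bash
python3 - <<'E'
from h import *
p,W=cloud("wrist","w9.png"); x,y,z=np.moveaxis(W,-1,0)
b=(x>.4)&(x<.72)&(y>.0)&(y<.4)
g=p.astype(int); grey=b&(z<.11)&(z>.09)&(g.min(-1)>85)&(np.ptp(g,axis=-1)<20); rect(W,grey,'grey')
A=np.c_[x[grey]-.553,y[grey]-.19,np.ones(grey.sum())]; print(np.linalg.lstsq(A,z[grey],rcond=None)[0])
go([.5527,.1867,.18],77.4)
E
```

```text
grey 77795 [0.5254 0.2016] [0.2441 0.1006] 76.08 medz 0.1054
[0.00496223 0.00580292 0.10537347]
q [-45.8  15.8  28.4 101.6  -8.2  64.7  62.7] pos [0.5521 0.188  0.1048] heading 77.44 tilt [ 6.e-04  3.e-04 -1.e+00]
shift [-0.0752 -0.0009 -0.0011] turn 0.04078668323825241 F [-3.3 -1.6  6.1] w 0.0117 t 13.025
```

Call:
step_arm --pt "-0.1 0 0 0 0" --pt "-0.1 0 0 0 0" --pt "-0.1 -0.01 0 0 0" --pt "-0.1 -0.04 0 0 0" --pt "-0.1 -0.08 0 0 0" --pt "-0.1 -0.08 0 -0.01 10" --pt "-0.1 -0.08 0 -0.025 20" --pt "-0.1 -0.08 0 -0.04 30" --pt "-0.1 -0.08 0 -0.055 40" --pt "-0.1 -0.08 0 -0.07 50" --pt "-0.1 -0.08 0 -0.075 60" --pt "-0.1 -0.08 0 -0.075 70"

```text
time_s: 14.52
tool_pos: [0.5357, 0.1142, 0.1847]
tool_rot: [31.1, 89.9, 38.1]
force: [0.3, -0.4, 0.3]
grip_width: 0.0392
```

Call:
step_arm --pt "-0.1 0 0 0 10" --pt "-0.1 0 0 0 20" --pt "-0.1 0 0 0 20"

```text
time_s: 14.9
tool_pos: [0.5357, 0.1149, 0.1845]
tool_rot: [41.8, 90.0, 29.4]
force: [-0.5, 0.4, -0.1]
grip_width: 0.039
```

```bash
python3 - <<'E'
from h import *
p,W=cloud("wrist","w10.png"); x,y,z=np.moveaxis(W,-1,0)
b=(x>.4)&(x<.72)&(y>.0)&(y<.4)
g=p.astype(int); red=b&(g[...,0]>100)&(g[...,1]<70)&(g[...,2]<70)
rect(W,red&(z<.12),'disc'); rect(W,b&(z>.126)&(z<.14)&(y<.155),'wing'); rect(W,b&(z>.126)&(z<.14)&(y>.155),'rib')
grey=b&(z<.115)&(z>.09)&(g.min(-1)>85)&(np.ptp(g,axis=-1)<20)
A=np.c_[x[grey]-.553,y[grey]-.19,np.ones(grey.sum())]; print(np.linalg.lstsq(A,z[grey],rcond=None)[0])
go([.5357,.1148,.1095],-12.6)
p,W=cloud("top","t10.png"); x,y,z=np.moveaxis(W,-1,0)
cv2.imwrite('pics/v10.png',np.hstack([cv2.imread('pics/w10.png')[::1,:460],cv2.resize(cv2.imread('pics/t10.png')[180:320,180:280],(340,480))]))
E
```

```text
disc 597 [0.5418 0.1255] [0.0176 0.0393] 65.78 medz 0.1128
wing 928 [0.5378 0.1141] [0.0403 0.0096] 77.5 medz 0.1331
rib 2576 [0.5536 0.1872] [0.012  0.0702] 77.65 medz 0.1321
[0.0032359  0.01859836 0.10663215]
q [-50.8   7.6  39.3 101.5  -5.1  72.6 -22.6] pos [0.5357 0.1149 0.1844] heading -12.36 tilt [ 5.e-04  4.e-04 -1.e+00]
shift [ 0.0749 -0.0002  0.    ] turn 0.23540774298814426 F [-0.3 -0.3 -0.4] w 0.0392 t 14.95
```

View pics/v10.png

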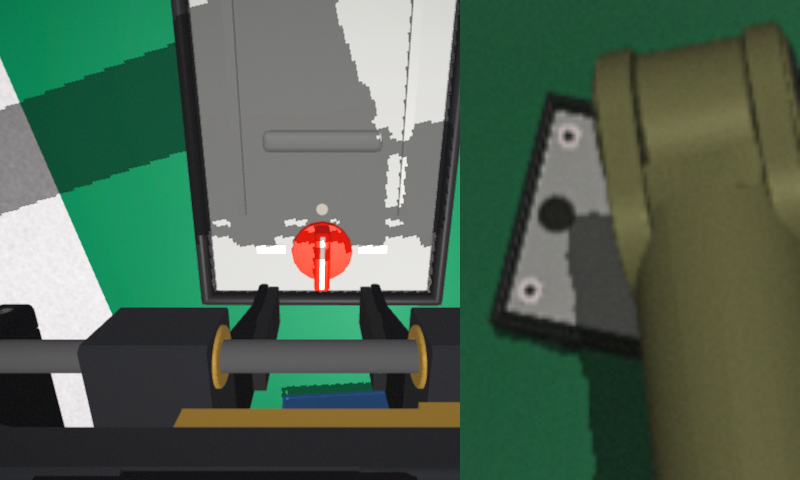

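Call:
step_arm --pt "-0.1 0.03 0 0.0003 0.2" --pt "-0.1 0.06 0 0.0003 0.2" --pt "-0.1 0.0745 0 0.0003 0.2" --pt "-0.1 0.0745 0 0.0003 0.2" --pt "-1 0.0745 0 0.0003 0.2" --pt "-1 0.0745 0 0.0003 0.2" --pt "-1 0.0745 0 0.0003 0.2" --pt "-1 0.0745 0 0.0003 0.2" --newtons 20

```text
time_s: 16.0
tool_pos: [0.5363, 0.1148, 0.11]
tool_rot: [31.9, 89.9, 19.2]
force: [-0.4, -1.2, 0.6]
grip_width: 0.0094
```

```bash
python3 - <<'E'
from h import *
go([.5357,.1148,.1095],-12.6);print(monitor.get_obs()["wrist_torque"])
E
```

```text
q [-49.5  12.   38.9 106.4  -8.4  64.3 -20.4] pos [0.5363 0.1148 0.11  ] heading -12.76 tilt [ 1.3e-03  4.0e-04 -1.0e+00]
shift [ 0.0005 -0.0001 -0.0006] turn -0.1631377339820972 F [-0.4 -1.2  0.6] w 0.0094 t 16.0
[-0.07141053 -0.08021466 -0.02049142]
```

Call:
step_arm --pt "-1 0 0 0 5" --pt "-1 0 0 0 13" --pt "-1 0 0 0 21" --pt "-1 0 0 0 29" --pt "-1 0 0 0 37" --pt "-1 0 0 0 45" --pt "-1 0 0 0 53" --pt "-1 0 0 0 61" --pt "-1 0 0 0 69" --pt "-1 0 0 0 77" --pt "-1 0 0 0 83" --pt "-1 0 0 0 83"

```text
time_s: 17.5
tool_pos: [0.5366, 0.1144, 0.11]
tool_rot: [97.2, 89.9, 1.5]
force: [1.4, -1.8, 2.0]
grip_width: 0.0099
```

```bash
python3 - <<'E'
from h import *
go([.5357,.1148,.1095],-102.6);print(monitor.get_obs()["wrist_torque"])
E
```

```text
q [ -59.4   14.    50.7  106.7  -12.    64.7 -100.1] pos [0.5366 0.1144 0.11  ] heading -95.73 tilt [ 0.0015  0.     -1.    ]
shift [ 0.0005 -0.0009 -0.0003] turn 6.872535226508546 F [ 1.4 -1.8  2. ] w 0.0099 t 17.5
[-0.11974375  0.0536216  -0.0720143 ]
```

Call:
step_arm --pt "-1 0 0 0 3" --pt "-1 0 0 0 5.5" --pt "-1 0 0 0 7" --pt "-1 0 0 0 7.3" --pt "-1 0 0 0 7.3"

```text
time_s: 18.12
tool_pos: [0.5365, 0.1144, 0.11]
tool_rot: [100.1, 89.9, -2.9]
force: [2.0, -2.5, 5.2]
grip_width: 0.01
```

```bash
python3 - <<'E'
from h import *
go([.5357,.1148,.1095],-102.6);print(monitor.get_obs()["wrist_torque"])
p,W=cloud("wrist","w11.png"); x,y,z=np.moveaxis(W,-1,0)
b=(x>.4)&(x<.72)&(y>.0)&(y<.4)
rect(W,b&(z>.126)&(z<.14)&(y>.155),'rib');rect(W,b&(z>.126)&(z<.14)&(y<.14),'wing')
E
```

```text
q [ -60.3   14.3   51.9  106.7  -12.4   64.8 -107. ] pos [0.5365 0.1144 0.11  ] heading -103.03 tilt [ 1.4e-03 -1.0e-04 -1.0e+00]
shift [ 0.0005 -0.0009 -0.0002] turn -0.4304293057255677 F [ 2.  -2.5  5.2] w 0.01 t 18.125
[-0.39459055 -0.09721736  0.16189468]
rib 2632 [0.5656 0.1834] [0.0124 0.0445] 77.8 medz 0.1322
wing 2066 [0.5418 0.112 ] [0.0273 0.0277] 27.75 medz 0.1333
```

View pics/w11.png

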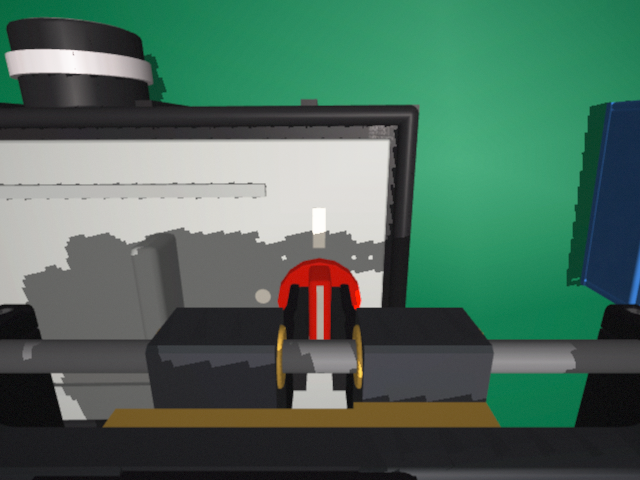

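Call:
step_arm --pt "-0.1 0 0 0 0" --pt "-0.1 0 0 0 0" --pt "-0.1 0 0 0 0" --pt "-0.1 -0.02 0 0 0" --pt "-0.1 -0.06 0 0 0" --pt "-1 -0.08 0 -0.02 -10" --pt "-1 -0.08 0 -0.06 -20" --pt "-1 -0.08 0 -0.1 -30" --pt "-1 -0.08 0 -0.14 -40" --pt "-1 -0.08 0 -0.175 -50" --pt "-1 -0.08 0 -0.183 -50" --pt "-1 -0.08 0 -0.183 -50" --newtons 30

```text
time_s: 19.68
tool_pos: [0.5774, 0.2926, 0.1902]
tool_rot: [13.4, 89.9, -39.8]
force: [0.4, 0.3, 0.1]
grip_width: 0.0003
```

```bash
python3 - <<'E'
from h import *
go([.5758,.2934,.105],-53)
p,W=cloud("wrist","w12.png"); x,y,z=np.moveaxis(W,-1,0)
b=(x>.4)&(x<.72)&(y>.0)&(y<.4); g=p.astype(int)
rect(W,b&(z>.126)&(z<.14)&(y>.155)&(y<.22),'rib');rect(W,b&(z>.126)&(z<.14)&(y<.14),'wing')
for r in regions_of("wrist","thumb_pad")[:2]: print(r["p"],r["pixel"])
yh=np.array([.2185,.9758]); L=(W[...,:2]-[.5758,.2934])
pad=(g.max(-1)<60)&(np.hypot(L[...,0],L[...,1])<.025)&(z<.12)&(z>.1); rect(W,pad,'pad')
p,W=cloud("side","s12.png"); x,y,z=np.moveaxis(W,-1,0);b=(x>.4)&(x<.72)&(y>.0)&(y<.4); rect(W,b&(z>.126)&(z<.14)&(y<.14),'wing side')
cv2.imwrite('pics/v12.png',np.hstack([cv2.resize(cv2.imread('pics/w12.png'),(480,360)),cv2.resize(cv2.imread('pics/s12.png')[150:330,80:240],(320,360))]))
E
```

```text
q [-60.4  21.9  40.6  86.8 -14.4  76.6 -71.7] pos [0.5774 0.2926 0.1902] heading -53.15 tilt [ 7.e-04 -6.e-04 -1.e+00]
shift [ 0.0852 -0.0008 -0.0017] turn -0.15112545346795514 F [0.4 0.3 0.1] w 0.0003 t 19.675Traceback (most recent call last):
  File "<stdin>", line 5, in <module>
  File "h.py", line 28, in rect
    n,l,s,c=cv2.connectedComponentsWithStats(mask.astype(np.uint8)); i=1+np.argmax(s[1:,4])
                                                                         ~~~~~~~~~^^^^^^^^^
    return _wrapfunc(a, 'argmax', axis=axis, out=out, **kwds)
    return bound(*args, **kwds)
ValueError: attempt to get argmax of an empty sequence
```

```bash
python3 - <<'E'
from h import *
for n in("wrist","side","top"):
    p,W=cloud(n,n+"13.png"); x,y,z=np.moveaxis(W,-1,0); b=(x>.4)&(x<.72)&(y>.0)&(y<.4); g=p.astype(int)
    L=W[...,:2]-[.5758,.2934]
    for t,m in(('rib',b&(z>.126)&(z<.14)&(y>.155)&(y<.22)),('wing',b&(z>.126)&(z<.14)&(y<.14)),('pad',(g.max(-1)<70)&(np.hypot(L[...,0],L[...,1])<.025)&(z<.12)&(z>.1))):
        if m.sum()>5: rect(W,m,n+' '+t)
cv2.imwrite('pics/v13.png',np.hstack([cv2.resize(cv2.imread('pics/wrist13.png'),(480,360)),cv2.resize(cv2.imread('pics/side13.png')[150:330,80:240],(320,360))]))
E
```

```text
wrist wing 318 [0.5495 0.1118] [0.0117 0.0144] 72.4 medz 0.1323
wrist pad 1032 [0.5767 0.2923] [0.027  0.0266] 35.52 medz 0.1088
side rib 71 [0.5533 0.1838] [0.0177 0.0681] 77.3 medz 0.1321
side wing 46 [0.5375 0.1108] [0.0149 0.038 ] 76.2 medz 0.1328
side pad 30 [0.5779 0.2964] [0.0226 0.0366] 22.08 medz 0.1094
top rib 138 [0.5519 0.1856] [0.0133 0.0682] 78.22 medz 0.1339
top wing 66 [0.5348 0.113 ] [0.0101 0.0389] 76.0 medz 0.1352
top pad 127 [0.5752 0.2939] [0.0242 0.0482] 24.52 medz 0.1108
```

View pics/v13.png

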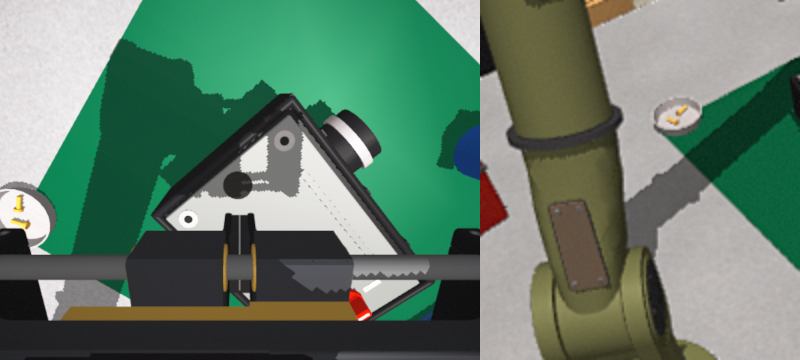

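Call:
step_arm --pt "-1 0.03 -0.0005 -0.001 0" --pt "-1 0.06 -0.0005 -0.001 0" --pt "-1 0.075 -0.0005 -0.001 0" --pt "-1 0.08 -0.0005 -0.001 0" --pt "-1 0.082 -0.0005 -0.001 0" --pt "-1 0.084 -0.0005 -0.001 0" --pt "-1 0.086 -0.0005 -0.001 0" --pt "-1 0.087 -0.0005 -0.001 0" --pt "-1 0.087 -0.0005 -0.001 0"

```text
time_s: 21.0
tool_pos: [0.5762, 0.2935, 0.1025]
tool_rot: [102.9, 90.0, 49.8]
force: [0.2, -0.0, -0.1]
grip_width: 0.0001
```

Call:
step_arm --pt "-1 0.001 0 0 0" --pt "-1 0.002 0 0 0" --pt "-1 0.0025 0 0 0" --pt "-1 0.003 0 0 0" --pt "-1 0.003 0 0 0"

```text
time_s: 21.62
tool_pos: [0.5764, 0.2936, 0.0998]
tool_rot: [96.7, 90.0, 43.6]
force: [-0.5, -0.3, 2.9]
grip_width: 0.0007
```

Call:
step_arm --pt "-1 0.0005 0 0 0" --pt "-1 0.001 0 0 0" --pt "-1 0.0015 0 0 0" --pt "-1 0.002 0 0 0" --pt "-1 0.002 0 0 0"

```text
time_s: 22.25
tool_pos: [0.5764, 0.2937, 0.0983]
tool_rot: [116.9, 90.0, 63.8]
force: [-2.4, -0.4, 8.0]
grip_width: 0.0008
```

Call:
step_arm --pt "-1 0.0005 0 0 0" --pt "-1 0.001 0 0 0" --pt "-1 0.0015 0 0 0" --pt "-1 0.0015 0 0 0"

```text
time_s: 22.75
tool_pos: [0.5764, 0.2937, 0.0983]
tool_rot: [134.6, 89.9, 81.5]
force: [-4.9, -0.0, 15.4]
grip_width: 0.0005
```

Call:
step_arm --pt "-1 0.0 -0.0004 -0.0003 0" --pt "-1 0.0 -0.0007 -0.0005 0" --pt "-1 0.0 -0.0007 -0.0005 0"

```text
time_s: 23.12
tool_pos: [0.5764, 0.2937, 0.0983]
tool_rot: [91.7, 89.8, 38.6]
force: [-2.0, -1.1, 14.0]
grip_width: 0.0003
```

```bash
python3 - <<'E'
from h import *
go([.5758,.2934,.105],-53)
yh=np.array([.2185,.9758]); xh=np.array([.9758,-.2185]); c=np.array([.5545,.1977])
for n in("wrist","side","top"):
    p,W=cloud(n,n+"14.png"); z=W[...,2]; g=p.astype(int)
    a=(W[...,:2]-c)@xh; b=(W[...,:2]-c)@yh
    pl=(np.abs(a)<.07)&(np.abs(b)<.112)&(z<.115)&(z>.09)&(g.min(-1)>60)&(np.ptp(g,axis=-1)<25)
    fit=np.linalg.lstsq(np.c_[a[pl],b[pl],np.ones(pl.sum())],z[pl],rcond=None)[0] if pl.sum()>50 else None
    bead=(np.abs(b)<.131)&(np.abs(a)<.091)&((np.abs(a)>.083)|(np.abs(b)>.123))&(z<.115)&(z>.1)
    scr=pl&(b>.08); print(n,'plane x,y slope,z0',np.round(fit,4),pl.sum(),'screw-end z',np.round(np.median(z[scr]),4) if scr.sum() else None,'bead med',np.round(np.median(z[bead]),4),np.round(np.percentile(z[bead],95),4))
    for t,m in(('wing',(z>.127)&(z<.14)&(b<-.05)&(b>-.12)&(abs(a)<.05)),('rib',(z>.127)&(z<.14)&(abs(b+.01)<.03)&(abs(a)<.05))):
        if m.sum()>5: rect(W,m,n+' '+t)
    for s in(-60,60): # grommets: bright/dark check
        u=(np.hypot(a-s/1e3,b-.103)<.009)&(z<.12); print('hole',s,u.sum(), np.round(np.c_[a[u],b[u]][g[u].sum(-1)<130].mean(0),4) if (g[u].sum(-1)<130).any() else '')
cv2.imwrite('pics/v14.png',np.hstack([cv2.resize(cv2.imread('pics/wrist14.png'),(440,330)),cv2.resize(cv2.imread('pics/top14.png')[180:330,170:330],(352,330),interpolation=2)]))
E
```

```text
q [-59.3  25.9  38.9  92.9 -17.4  67.2 -69.6] pos [0.5764 0.2937 0.0983] heading -53.07 tilt [ 0.0022  0.0017 -1.    ]
shift [-0.0067 -0.0007 -0.0001] turn -0.0736109545439092 F [-2.  -1.1 14. ] w 0.0003 t 23.125
wrist plane x,y slope,z0 [ 0.0005 -0.0055  0.1055] 20008 screw-end z 0.105 bead med 0.1043 0.1055
hole -60 0 
hole 60 1212 [0.0609 0.1024]
side plane x,y slope,z0 [0.0024 0.0007 0.1063] 1499 screw-end z 0.1059 bead med 0.1047 0.1094
side wing 46 [0.5365 0.1102] [0.0144 0.0373] 84.28 medz 0.1324
side rib 64 [0.5536 0.182 ] [0.0181 0.0679] 74.39 medz 0.1315
hole -60 14 
hole 60 9 [0.0653 0.1012]
top plane x,y slope,z0 [0.0027 0.001  0.1071] 3576 screw-end z 0.107 bead med 0.1059 0.1099
top wing 66 [0.5352 0.1137] [0.0104 0.0402] 77.23 medz 0.1338
top rib 134 [0.5521 0.1862] [0.0125 0.0691] 76.75 medz 0.1325
hole -60 40 [-0.0585  0.1035]
hole 60 35 [0.0619 0.103 ]
```

View pics/v14.png

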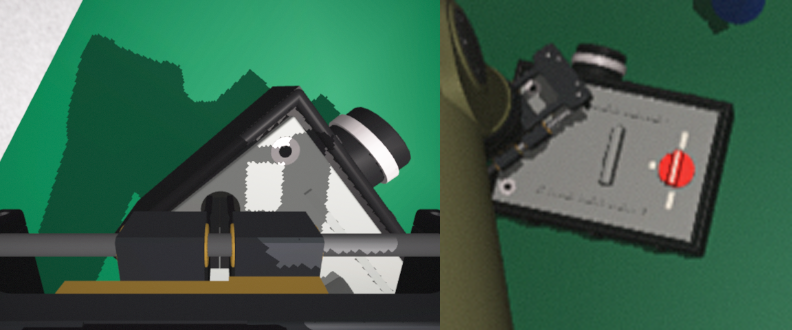

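```bash
python3 -c "
from h import *
go([.5758,.2934,.105],-53); print(env.sign_off())"
```

```text
q [-59.3  25.9  38.9  92.9 -17.4  67.2 -69.6] pos [0.5764 0.2937 0.0983] heading -53.07 tilt [ 0.0021  0.0017 -1.    ]
shift [-0.0068 -0.0007 -0.0001] turn -0.07249011116991255 F [-2.8 -0.7 13.3] w 0.0007 t 23.275
the job is handed in; nothing more can be done
None
```

The cover is seated in the airbox rim with its knob end at the latch socket, the knob is locked, and the arm is still holding the screw end down. I handed the job in at 23.3 s.

**Last checks**
- **Knob:** turned clockwise until the torque showed its stop. In the last top picture the wing and slot line point at the two white marks.
- **Flush:** pressing on the thumb pad with about 13–14 N, the tool stopped going down while the force kept rising, so the cover is on the hard seat. The top and side cameras put the cover's tilt along its length at about 0.001 rad. The screw end reads 105–107 mm depending on the camera, against 106 mm for flush.
- **Screw holes:** the top camera puts both within about 2 mm of their nominal places over the inserts.
- **Other things:** the arm did not go near the other things on the bench, but I did not measure their positions again at the end.

**What disagreed**
- **Fingertips:** they sit about 6.5 mm behind the reported tool point, not 19 mm ahead as described. My first grasp closed on air above the rib without moving the cover. I measured the offset with two cameras and regrasped.
- **Cameras:** the wrist camera's depth read 1–2 mm low, and it fitted a slope of -0.0055 rad in the last check, which I put down to calibration. The side camera was too coarse and partly blocked: it put the wing about 7° and one hole about 5 mm off, so I went by the top and wrist views.

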